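# Fire the electroporator with its two pulse buttons

### The arm

A 7-joint arm with a two-finger parallel gripper is mounted at the origin on a cart in front of the work surface, level with it; the furniture and walls round the work are solid. World frame = base frame: x ahead of the robot, y to its left, z up, the work surface at z = 0. Lengths are in m, angles in rad, forces in N, time in s.
With the tool pointing down it reaches from about 0.4 to 0.85 m from the base axis. Payload 4.5 kg.
Tool frame: the origin (TCP) lies at the centre of the arm's flange, where the gripper is bolted on; the fingertips stand 166 mm ahead of it and the grasp point (between the pads) lies 147 mm ahead of it; z points along the fingers, y is the line along which they close (so a half turn about z gives the same grasp; the last joint's range is limited). The gripper opens to 88 mm and grips with 3 to 60 N. Pads are 18 mm wide; open, the fingers measure 123 mm over their backs; the gripper's body (75 mm by 187 mm) begins 45 mm behind the grasp point.
Start: joints at [-1.095, 0.689, -0.195, 1.565, 0.157, 0.902, -0.215], TCP at [0.267, 0.565, 0.405] pointing down, gripper open.
Joint ranges: [-3.01, 3.01], [-0.46, 2.08], [-1.47, 1.51], [0.13, 2.56], [-1, 4.14], [0.04, 2.09], [-2.66, 2.66]. Speed limits (rad/s): [2.57, 2.57, 3.14, 3.14, 3.14, 3.14, 3.14].

### API

Orientations are given as a unit quaternion [x, y, z, w].
In Python, from station import arm, camera gives the robot as it stands.
- The arm moves only by the tool drive_tool, never from a script. Its argument "steps" is a list of rows, each an object of numbers: "tx", "ty", "tz": the shift along the tool's x, y, z as a fraction of full scale; "turn": the turn about the tool's z as a fraction of full scale. A call has 1 to 12 rows; each row shifts and turns the commanded pose from where the row before left it, along the tool's axes as they then stand; what a row does not reach is not made up. Full scale, the value 1, is 0.03 m for a shift and 0.1 rad for a turn. A row lasts 1/10 s, in which the tool goes at most 50 mm and 8.59 degrees, less where a joint would pass 70% of its speed; a pose out of reach is approached as far as the arm can. A call with a number of a shift or a turn outside -1 to 1 is refused whole. A call with a gripper value outside its range is refused whole. "fingers" is the opening, from -1 (shut) to 1 (fully open), set as the call begins (left out, the last holds). The fingers move at their own pace and stop on an object; "grip_force" is the grip in N (left out, the last holds). Time passes only in rows, so rows that do not move let the fingers close. It gives the time, the measured TCP pose, the force, the opening and the grip force at its end, in the units of the state.
- arm.state(): the state, without advancing time (a new reading comes with each control period).
- camera(name): name is "scene" or "top" or "wrist"; returns a dict with "pixels" (400x640x3 uint8, blue, green, red), "z_map" (400x640 float32, m along the optical axis (not along the pixel's ray), 0 where there is no reading), "intrinsics" (3x3 intrinsics, pixels), "dist_coeffs" ([k1, k2, p1, p2, k3] as OpenCV has them; the pictures are not rectified), "extrinsics" (4x4, takes a point from camera to world coordinates); the wrist camera has in their place "T_tool_cam" (4x4, takes a point from camera to tool coordinates, whose origin is the TCP and whose axes are the flange's). Camera axes: x right, y up, looking along -z (the intrinsics and any distortion apply to the point x, -y, -z); pixel columns grow to the right and rows downward; lengths in m; the calibration is good to about 2 mm. A picture is of the moment at which its call begins: read the wrist's pose just before it.
- arm.sign_off(): hands the job in; it is judged then, once.
The state is a dict: "t": time; "q": joint angles; "qd": joint speeds; "effort": joint torques, N m; "position": TCP position; "ee_rot": TCP orientation; "wrist_force": force on the tool from outside, world axes, zero at the start; "ft_torque": the same for the moment, N m; "width": opening from 0.0 (shut) to 1.0 (fully open); "gripper_force": force on a finger pad.
Only numpy, scipy, OpenCV 4.12 (cv2) and the standard library are available. Lean on these libraries where they do the work, as an engineer would, in place of code of your own. Each camera call takes 0.05 s, during which the arm holds its last target. There are 200 camera calls.

### The job

Give the sample in the electroporator its pulse: push the cuvette slide fully home by the knob at its front, so that its plate shuts the chamber, and only then press the two big round pulse buttons fully down together, one fingertip on each, hold both down for a good three seconds, let both come up again and move clear. Everything is done by pushing with the fingertips: grasp and lift nothing, do not touch the cuvette riding in the slide, never press one pulse button without the other, and leave the other things on the bench where they are.

Things in the scene. Friction and masses are not known exactly. Their poses are not given: they have to be found in the camera images.
- electroporator: Bench-top electroporator, fixed, white, 250 wide (y) x 170 deep (x) x 95 mm high at the rear. Origin: centre of the underside; +x front to rear, +y to its left seen from the front; turned up to 0.3 rad. Left: deck, top z = 50, with the pulse buttons; a sloped panel rises behind it from x = -5. Right: cuvette chamber, 78 high, front face at x = -40; before it the base plate, top z = 14, to x = -85.
- knob_face (a point): Centre of the flat front of the slide's pull knob: a black disc 22 mm in diameter, axis along the electroporator's x, 36 mm above the worktop; the foremost part of the slide. Behind its face: 7 mm disc, 11 mm neck, grey closing plate (4 thick, 46 wide, top 64 mm above the worktop); cuvette centre 44 mm behind the face. Moves with the slide.
- slide (a joint): Cuvette slide, m: 0 drawn out towards the robot (as it starts), grows as the slide goes along the electroporator's +x, 0.045 home against its stop, with the grey plate shut against the chamber's front face. Friction about 2.5 N, no spring: it stays where it is left.
- pulse_left_top (a point): Centre of the top of the left (+y) pulse button: upright black round button, 25 mm in diameter, in a steel bezel; its top is 65 mm above the worktop and 11.5 mm above the bezel when up, at x = -45 mm of the electroporator. The two are 58 mm apart, centre to centre, along the electroporator's y, nothing between them. Moves with the button.
- pulse_right_top (a point): Centre of the top of the right pulse button, the same as the left one, 58 mm from it towards the electroporator's -y.
- pulse_left (a joint): Travel of the left pulse button, m: 0 up, 0.006 fully down. Spring return: 1.5 N to start it, 5 N fully down.
- pulse_right (a joint): Travel of the right pulse button, the same as the left one.
- cuvette: Electroporation cuvette, 12 x 12 mm and 46 mm tall, clear with metal side plates and a white cap; loose, standing in the slide's 12 mm deep pocket and carried along by it. Origin: centre of its underside, 21 mm above the worktop. It is not to be touched.
- cuvette_home (a point): Point in the chamber, between its two contact blades, where the centre of the cuvette's underside is when the slide is home. The chamber's mouth is 34 mm wide, with a clear window on top.
- spare_cuvette: A second cuvette like the first, standing on the worktop in front of the electroporator's left half. Bystander.
- microtube_rack: Pink rack of small tubes, 62 x 152 x 42 mm, to the right of the electroporator. Bystander.
- petri: Petri dish, 91 mm in diameter, 15 high, in front to the right. Bystander.
- timer: Lab timer with three keys, 62 x 65 x 20 mm, to the left of the electroporator. Bystander.
- cup: Clear plastic cup, 79 mm wide and 86 high, to the left of the electroporator at the rear. Bystander.
- reagent: Reagent bottle, 42 mm in diameter, 80 high, to the left of the electroporator. Bystander.
- tape: Roll of tape, 72 mm in diameter, 19 high, lying in front to the left. Bystander.

How it is judged:
By the outcome, as a careful person would: the job done as asked, in the order asked, and still so for the second after the job is handed in, with the robot touching nothing.
It also fails if it takes over 51 s, if anything falls off the work surface, if the arm or the gripper's body presses on something with over 40 N, if the wrist force passes 120 N, or if a joint passes its speed limit or range.

## Working session

There is one attempt and no reset: what is moved stays moved. The work goes in short steps, Python scripts to look and compute and a tool call to move; the robot and the scene stay as the last step left them, time stands still between calls to the robot, and variables do not carry over. Pictures are saved under pics/ and viewed, at most 10 in all, crops included, and the job is handed in when it is done.

Besides the shell and the picture viewer there is one more tool, called after "Emit:" as name(argument=value, ...) on one line, values as JSON. drive_tool: Moves the arm, as the interface text tells. Its arguments: {"type":"object","properties":{"steps":{"type":"array"},"fingers":{"type":"number"},"grip_force":{"type":"number"}},"required":["steps"]}

```bash
mkdir -p pics; cat > h.py <<'E'
import numpy as np,cv2
from station import arm,camera
from scipy.spatial.transform import Rotation as R
def world(c,T=None):
    T=c["extrinsics"] if T is None else T
    z=c["z_map"].astype(float);h,w=z.shape
    u,v=np.meshgrid(np.arange(w),np.arange(h))
    p=cv2.undistortPoints(np.stack([u,v],-1).reshape(-1,1,2).astype(float),np.array(c["intrinsics"]),np.array(c["dist_coeffs"])).reshape(h,w,2)
    P=np.stack([p[...,0]*z,-p[...,1]*z,-z,np.ones_like(z)],-1)
    W=(P@np.array(T).T)[...,:3];W[z==0]=np.nan;return W
E
python3 - <<'E'
from h import *
s=arm.state();print(s)
for n in("scene","top"):
    c=camera(n);cv2.imwrite(f"pics/{n}0.png",c["pixels"]);np.savez(f"{n}0.npz",W=world(c),px=c["pixels"])
E
```

```text
{'t': 0.0, 'q': array([-1.09518654,  0.68998217, -0.19452451,  1.56633786,  0.1572927 ,
        0.90250031, -0.21507936]), 'qd': array([ 0.00069457,  0.00064924,  0.00090709, -0.00045888, -0.00219754,
       -0.00065679, -0.00071128]), 'effort': array([ 3.15109301e-04, -5.27556109e+01, -1.26717377e+00, -1.53427023e+01,
       -5.26783406e-02,  6.31302901e-03,  1.58718744e-04]), 'position': array([0.26711487, 0.56468105, 0.4039128 ]), 'ee_rot': array([ 2.19059891e-01,  9.75710983e-01, -9.07081936e-04, -1.41525669e-04]), 'wrist_force': array([ 0.05399315,  0.11130965, -0.60469581]), 'ft_torque': array([-0.01017958, -0.01533997, -0.01216455]), 'gripper_force': 0.0, 'width': 1.0023517944411473}
```

View pics/top0.png

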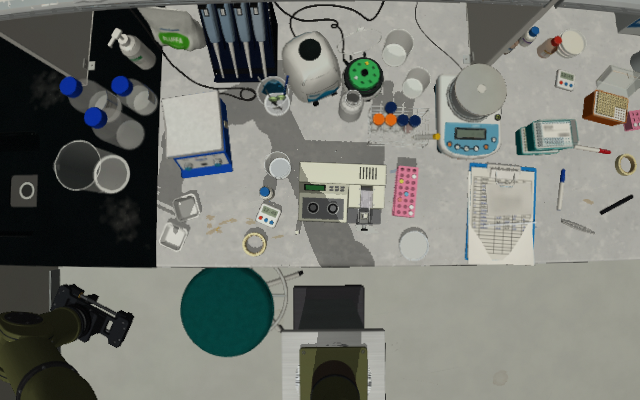

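View pics/scene0.png

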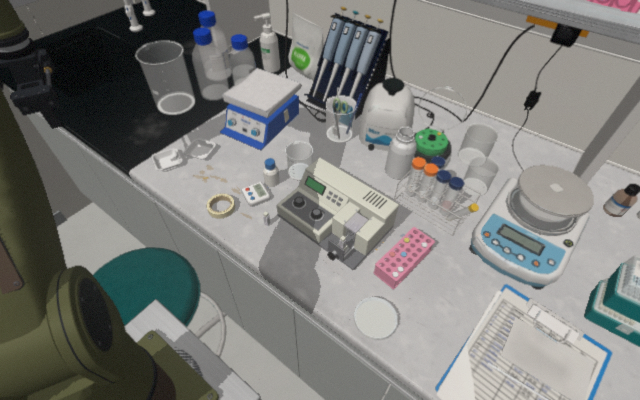

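The top view has the electroporator at about (340,195), the buttons at (313,208) and (333,208), and the knob near (365,228). The scene view agrees. Next I'll measure them.

```bash
python3 - <<'E'
from h import *
d=np.load("top0.npz");W=d["W"];px=d["px"]
for (u,v) in [(313,208),(333,208),(365,226),(365,231),(340,170),(264,243),(299,230),(413,243),(405,190)]:print(u,v,W[v,u].round(4))
crop=px[150:260,285:425]
cv2.imwrite("pics/c1.png",cv2.resize(crop,None,fx=5.5,fy=5.5,interpolation=cv2.INTER_CUBIC))
# top housing edges: height z>0.085 ; chamber ~.078; deck .05
sub=W[150:260,285:425].reshape(-1,3)
for lo,hi in((.088,.102),(.072,.084),(.045,.055),(.06,.07)):
    m=(sub[:,2]>lo)&(sub[:,2]<hi);q=sub[m]
    r=cv2.minAreaRect((q[:,:2]*1000).astype(np.float32));print(lo,len(q),r,q.mean(0).round(4))
d=np.load("scene0.npz");W=d["W"];px=d["px"]
cv2.imwrite("pics/c2.png",cv2.resize(px[155:275,260:410],None,fx=5,fy=5,interpolation=cv2.INTER_CUBIC))
E
```

```text
313 208 [0.5243 0.0561 0.0617]
333 208 [ 0.5235 -0.0023  0.0668]
365 226 [ 0.4703 -0.0975  0.0423]
365 231 [ 0.455  -0.1016  0.003 ]
340 170 [ 0.6311 -0.0228  0.0922]
264 243 [0.4216 0.2062 0.0183]
299 230 [0.4601 0.1002 0.0122]
413 243 [ 0.4169 -0.2464  0.015 ]
405 190 [ 0.5771 -0.2208  0.0365]
0.088 1835 ((621.2544555664062, -9.787429809570312), (289.12176513671875, 72.00753784179688), 85.50680541992188) [ 0.6213 -0.0284  0.0951]
0.072 954 ((585.5479736328125, -1.486175537109375), (320.38751220703125, 94.37989807128906), 71.65122985839844) [ 0.562  -0.0726  0.0783]
0.045 1246 ((539.1791381835938, -49.152923583984375), (387.673583984375, 200.12005615234375), 85.42113494873047) [0.53   0.0246 0.0507]
0.06 292 ((565.95361328125, 13.919937133789062), (306.8783874511719, 127.45882415771484), 70.36955261230469) [0.5461 0.0058 0.0651]
```

View pics/c1.png

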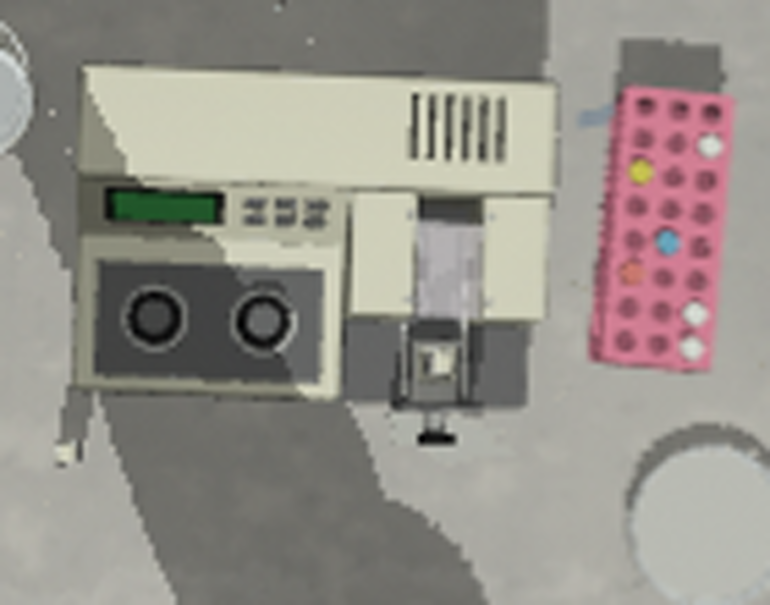

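View pics/c2.png

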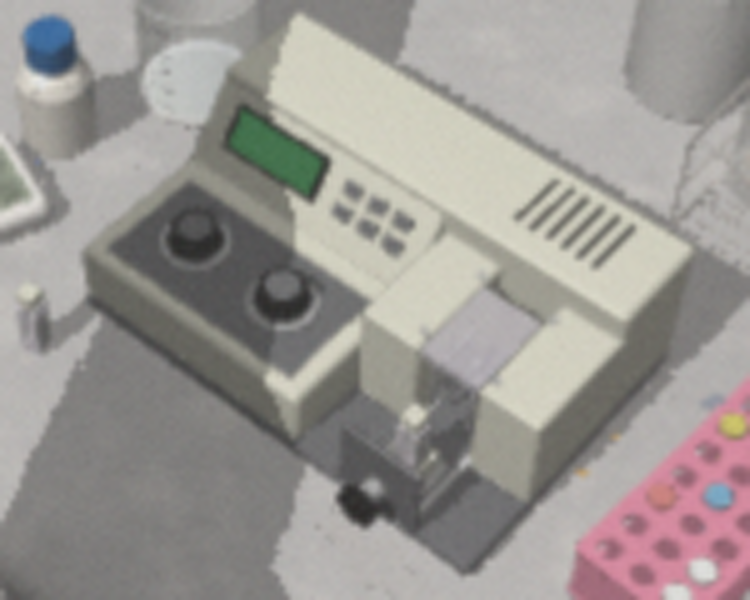

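Emit:
drive_tool(steps=[{"tx":-0.4,"ty":-0.4},{"tx":-0.75,"ty":-0.8},{"tx":-0.75,"ty":-0.8},{"tx":-0.75,"ty":-0.8},{"tx":-0.75,"ty":-0.8},{"tx":-0.75,"ty":-0.8},{"tx":-0.75,"ty":-0.8},{"tx":-0.75,"ty":-0.8},{"tx":-0.75,"ty":-0.8},{"tx":-0.75,"ty":-0.8},{"tx":-0.75,"ty":-0.8},{"tx":-0.75,"ty":-0.8}])

```text
invalid input at $.steps[0]: expected keys tx, ty, tz, turn
```

Emit:
drive_tool(steps=[{"tx":-0.4,"ty":-0.4,"tz":0,"turn":0},{"tx":-0.75,"ty":-0.8,"tz":0,"turn":0},{"tx":-0.75,"ty":-0.8,"tz":0,"turn":0},{"tx":-0.75,"ty":-0.8,"tz":0,"turn":0},{"tx":-0.75,"ty":-0.8,"tz":0,"turn":0},{"tx":-0.75,"ty":-0.8,"tz":0,"turn":0},{"tx":-0.75,"ty":-0.8,"tz":0,"turn":0},{"tx":-0.75,"ty":-0.8,"tz":0,"turn":0},{"tx":-0.75,"ty":-0.8,"tz":0,"turn":0},{"tx":-0.75,"ty":-0.8,"tz":0,"turn":0},{"tx":-0.75,"ty":-0.8,"tz":0,"turn":0},{"tx":-0.75,"ty":-0.8,"tz":0,"turn":0}])

```text
t: 1.3
position: [0.384, 0.2032, 0.4046]
ee_rot: [0.219, 0.976, -0.0, -0.0]
wrist_force: [1.2, -0.1, 0.0]
width: 1.004
gripper_force: 0.0
```

Emit:
drive_tool(steps=[{"tx":-0.625,"ty":-0.78,"tz":0,"turn":0},{"tx":-0.625,"ty":-0.78,"tz":0,"turn":0},{"tx":-0.625,"ty":-0.78,"tz":0,"turn":0},{"tx":-0.625,"ty":-0.78,"tz":0,"turn":0},{"tx":-0.625,"ty":-0.78,"tz":0,"turn":0},{"tx":-0.625,"ty":-0.78,"tz":0,"turn":0},{"tx":-0.625,"ty":-0.78,"tz":0,"turn":0},{"tx":-0.625,"ty":-0.78,"tz":0,"turn":0},{"tx":0,"ty":0,"tz":0,"turn":-1},{"tx":0,"ty":0,"tz":0,"turn":-1},{"tx":0,"ty":0,"tz":0,"turn":-1},{"tx":0,"ty":0,"tz":0,"turn":-1}])

```text
t: 2.5
position: [0.4392, -0.029, 0.4045]
ee_rot: [0.019, 1.0, 0.0, -0.0]
wrist_force: [0.1, 0.4, -0.4]
width: 0.998
gripper_force: 0.0
```

```bash
python3 - <<'E'
from h import *
s=arm.state();c=camera("wrist");cv2.imwrite("pics/w1.png",c["pixels"])
T=np.eye(4);T[:3,:3]=R.from_quat(s["ee_rot"]).as_matrix();T[:3,3]=s["position"]
W=world(c,T@np.array(c["T_tool_cam"]));np.savez("w1.npz",W=W,px=c["pixels"])
print(s["position"],s["ee_rot"],s["q"],np.array(c["T_tool_cam"]).round(3))
ok=np.isfinite(W[...,2])&(W[...,0]>.35)&(W[...,0]<.75)&(W[...,1]>-.2)&(W[...,1]<.15)
for lo,hi in((.06,.07),(.09,.1),(.074,.082),(.047,.053)):
    m=(ok&(W[...,2]>lo)&(W[...,2]<hi)).astype(np.uint8)
    n,l,st,ce=cv2.connectedComponentsWithStats(m)
    for i in range(1,n):
        if st[i,4]>60:
            q=W[l==i];r=cv2.minAreaRect((q[:,:2]*1000).astype(np.float32));print(lo,st[i],q.mean(0).round(4),np.median(q,0).round(4),np.round(r[0],1),np.round(r[1],1),round(r[2],2))
E
```

```text
[ 0.4392191  -0.02898276  0.40451699] [ 1.89883572e-02  9.99819668e-01  1.50019396e-05 -2.70394764e-04] [ 0.23172128  0.47561747 -0.39991666  2.09022896  0.30657028  0.63151503
  1.15484129] [[ 0.     0.949  0.315  0.081]
 [ 1.    -0.    -0.     0.   ]
 [-0.     0.315 -0.949  0.02 ]
 [ 0.     0.     0.     1.   ]]
0.06 [242 208  41   4 161] [ 0.4765 -0.0932  0.0631] [ 0.4764 -0.0935  0.0633] [476.7 -93.5] [44.5  3.7] 87.33
0.06 [258 224  11  11  99] [ 0.4992 -0.0941  0.0655] [ 0.499  -0.0941  0.0661] [500.3 -94.6] [10.4 11.1] 89.58
0.06 [336 234  22  20 332] [5.217e-01 3.000e-04 6.450e-02] [5.217e-01 5.000e-04 6.460e-02] [5.224e+02 5.000e-01] [23.4 23.6] 35.05
0.06 [385 234  21  21 307] [0.524  0.0553 0.0645] [0.5236 0.0555 0.0646] [524.9  55.3] [20.8 24. ] 77.61
0.06 [237 246  14   6  64] [ 0.5228 -0.1193  0.0646] [ 0.5224 -0.1189  0.0645] [ 523.1 -119.4] [16.2  5.4] 62.82
0.06 [ 279  246  129   46 1036] [5.697e-01 3.000e-04 6.530e-02] [ 5.759e-01 -2.000e-04  6.550e-02] [569.1  -9.9] [160.2  50.4] 66.11
0.06 [251 292  29   7 145] [ 0.5881 -0.101   0.0653] [ 0.5883 -0.1013  0.0652] [ 588.2 -100.4] [34.5  8.3] 75.44
0.09 [ 221  342  209   12 2259] [ 0.642  -0.027   0.0947] [ 0.6416 -0.0258  0.0947] [642.5 -30. ] [248.9  20.2] 87.43
0.074 [ 221  252  196   54 4593] [ 0.5621 -0.0687  0.0775] [ 0.5641 -0.0761  0.0774] [559.  -34.3] [230.2  67.2] 87.66
0.074 [199 383  68   5 190] [ 0.7187 -0.1517  0.077 ] [ 0.7187 -0.149   0.0771] [ 718.9 -154.3] [89.6  6.1] 88.56
0.047 [245 204  40   3  74] [ 0.4755 -0.0932  0.0497] [ 0.4755 -0.093   0.0499] [475.4 -93.3] [45.6  2.2] 85.54
0.047 [ 281  208  151   67 5812] [0.5229 0.0194 0.0503] [0.5176 0.0201 0.0503] [527.1  11.2] [177.7  86. ] 87.94
```

View pics/w1.png

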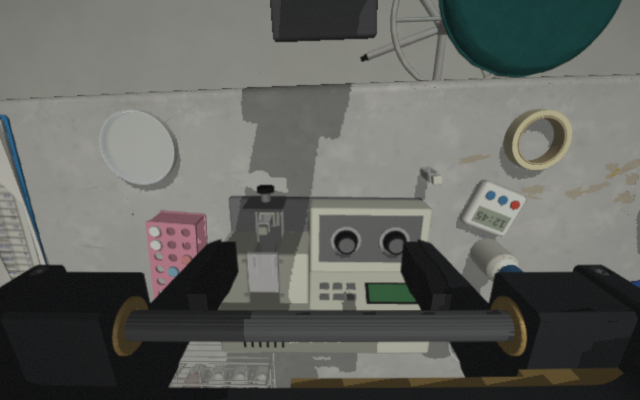

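The wrist view shows the knob at about (265,188) and the buttons at about (346,242) and (396,242). The open finger partly hides the left button. Device yaw is about -0.043 and the tool is already aligned with it, so I'll close the fingers and lower them in front of the knob.

Emit:
drive_tool(steps=[{"tx":0.16,"ty":-0.73,"tz":0,"turn":0},{"tx":0.16,"ty":-0.73,"tz":0,"turn":0},{"tx":0.16,"ty":-0.73,"tz":0,"turn":0},{"tx":0,"ty":0,"tz":0.8,"turn":0},{"tx":0,"ty":0,"tz":0.8,"turn":0},{"tx":0,"ty":0,"tz":0.8,"turn":0},{"tx":0,"ty":0,"tz":0.8,"turn":0},{"tx":0,"ty":0,"tz":0.8,"turn":0},{"tx":0,"ty":0,"tz":0.8,"turn":0},{"tx":0,"ty":0,"tz":0.8,"turn":0},{"tx":0,"ty":0,"tz":0.8,"turn":0},{"tx":0,"ty":0,"tz":0.5,"turn":0}], fingers=-1, grip_force=10)

```text
t: 3.75
position: [0.4245, -0.0945, 0.2061]
ee_rot: [0.021, 1.0, -0.001, -0.005]
wrist_force: [0.4, -0.3, -0.2]
width: 0.004
gripper_force: 0.0
```

```bash
python3 - <<'E'
from h import *
s=arm.state();print(s["position"],s["ee_rot"],s["wrist_force"],s["width"])
c=camera("scene");cv2.imwrite("pics/s2.png",cv2.resize(c["pixels"][130:330,220:460],None,fx=3,fy=3))
E
```

```text
[ 0.42453449 -0.09448344  0.20610938] [ 2.13996048e-02  9.99758491e-01 -9.23383281e-04 -4.91562735e-03] [ 0.40823436 -0.26265746 -0.22323643] 0.003881960076212973
```

View pics/s2.png

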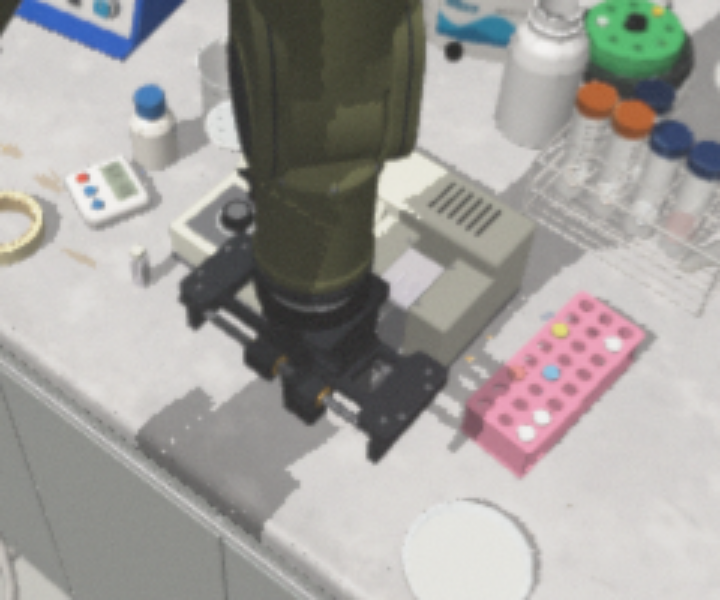

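The fingers are closed in front of the knob and clear of everything. Now the push.

Emit:
drive_tool(steps=[{"tx":0,"ty":0,"tz":0,"turn":0},{"tx":-0.3,"ty":0,"tz":0,"turn":0},{"tx":-0.2,"ty":0,"tz":0,"turn":0},{"tx":-0.2,"ty":0,"tz":0,"turn":0},{"tx":-0.2,"ty":0,"tz":0,"turn":0}])

```text
t: 4.3
position: [0.4513, -0.0959, 0.2087]
ee_rot: [0.021, 1.0, -0.0, -0.003]
wrist_force: [-2.8, 0.0, 1.2]
width: 0.007
gripper_force: 1.6
```

```bash
python3 - <<'E'
from h import *
s=arm.state();print(s["position"],s["ee_rot"],s["wrist_force"],s["q"])
E
```

```text
[ 0.45131945 -0.09587625  0.20868384] [ 2.14525104e-02  9.99764280e-01 -8.84124258e-05 -3.34170043e-03] [-2.81816373  0.04255266  1.24543384] [ 0.23164563  0.86633835 -0.19892159  2.17973777  0.93964633  0.18848591
  0.69758974]
```

The fingers have touched the knob, but the tips are high at z ≈ 0.043. I'll back off, lower and push again.

Emit:
drive_tool(steps=[{"tx":0.4,"ty":0,"tz":0,"turn":0},{"tx":0,"ty":0,"tz":0.2,"turn":0},{"tx":0,"ty":0,"tz":0.2,"turn":0},{"tx":0,"ty":0,"tz":0,"turn":0}])

```text
t: 4.7
position: [0.4404, -0.0951, 0.1954]
ee_rot: [0.021, 1.0, -0.0, -0.003]
wrist_force: [-0.1, -0.1, -0.2]
width: 0.006
gripper_force: 0.0
```

Emit:
drive_tool(steps=[{"tx":-0.18,"ty":0,"tz":0,"turn":0},{"tx":-0.18,"ty":0,"tz":0,"turn":0},{"tx":-0.18,"ty":0,"tz":0,"turn":0},{"tx":-0.18,"ty":0,"tz":0,"turn":0},{"tx":-0.18,"ty":0,"tz":0,"turn":0},{"tx":-0.18,"ty":0,"tz":0,"turn":0},{"tx":-0.18,"ty":0,"tz":0,"turn":0},{"tx":-0.16,"ty":0,"tz":0,"turn":0}])

```text
t: 5.5
position: [0.4829, -0.0972, 0.1958]
ee_rot: [0.021, 1.0, -0.0, -0.003]
wrist_force: [-3.2, 0.3, 1.0]
width: 0.003
gripper_force: 1.5
```

Emit:
drive_tool(steps=[{"tx":-0.1,"ty":0,"tz":0,"turn":0},{"tx":-0.1,"ty":0,"tz":0,"turn":0},{"tx":-0.1,"ty":0,"tz":0,"turn":0},{"tx":0,"ty":0,"tz":0,"turn":0}])

```text
t: 5.9
position: [0.4916, -0.0976, 0.1958]
ee_rot: [0.021, 1.0, -0.0, -0.003]
wrist_force: [-3.3, -0.2, 1.1]
width: 0.011
gripper_force: 1.5
```

Emit:
drive_tool(steps=[{"tx":-0.07,"ty":0,"tz":0,"turn":0},{"tx":-0.07,"ty":0,"tz":0,"turn":0},{"tx":0,"ty":0,"tz":0,"turn":0}])

```text
t: 6.2
position: [0.4928, -0.0975, 0.1957]
ee_rot: [0.021, 1.0, -0.001, -0.006]
wrist_force: [-10.1, 1.0, 7.5]
width: 0.007
gripper_force: 5.1
```

The stop is reached at 0.4928, with the force rising to 10 N. One small extra push, then back off, rise and set the finger spacing.

Emit:
drive_tool(steps=[{"tx":-0.05,"ty":0,"tz":0,"turn":0},{"tx":0,"ty":0,"tz":0,"turn":0},{"tx":0.5,"ty":0,"tz":0,"turn":0},{"tx":0.8,"ty":0,"tz":0,"turn":0},{"tx":0,"ty":0,"tz":-0.7,"turn":0},{"tx":0,"ty":0,"tz":-0.9,"turn":0},{"tx":0,"ty":0,"tz":-0.9,"turn":0},{"tx":0,"ty":0,"tz":-0.9,"turn":0},{"tx":0,"ty":0,"tz":-0.6,"turn":0},{"tx":0,"ty":0,"tz":0,"turn":0}])

```text
t: 7.2
position: [0.4606, -0.0962, 0.3183]
ee_rot: [0.021, 1.0, 0.0, 0.001]
wrist_force: [0.4, 0.4, -0.6]
width: 0.005
gripper_force: 0.0
```

Emit:
drive_tool(steps=[{"tx":0,"ty":0.8,"tz":0,"turn":0},{"tx":0,"ty":0.9,"tz":0,"turn":0},{"tx":0,"ty":0.9,"tz":0,"turn":0},{"tx":0,"ty":0.9,"tz":0,"turn":0},{"tx":0,"ty":0.6,"tz":0,"turn":0},{"tx":0,"ty":0,"tz":0,"turn":0},{"tx":0,"ty":0,"tz":0,"turn":0}], fingers=-0.08)

```text
t: 7.9
position: [0.4641, 0.0264, 0.3155]
ee_rot: [0.021, 1.0, -0.001, -0.003]
wrist_force: [-0.0, -0.7, 0.1]
width: 0.46
gripper_force: 0.0
```

```bash
python3 - <<'E'
from h import *
s=arm.state();c=camera("wrist");cv2.imwrite("pics/w2.png",c["pixels"])
Rm=R.from_quat(s["ee_rot"]).as_matrix()
T=np.eye(4);T[:3,:3]=Rm;T[:3,3]=s["position"]
W=world(c,T@np.array(c["T_tool_cam"]));np.savez("w2.npz",W=W,px=c["pixels"])
print(s["position"],s["ee_rot"],s["width"],s["wrist_force"],Rm[:,2].round(4))
ok=np.isfinite(W[...,2])&(W[...,0]>.4)&(W[...,0]<.75)&(W[...,1]>-.2)&(W[...,1]<.15)
for lo,hi in((.06,.07),(.074,.082),(.047,.053)):
    m=(ok&(W[...,2]>lo)&(W[...,2]<hi)).astype(np.uint8)
    n,l,st,ce=cv2.connectedComponentsWithStats(m)
    for i in range(1,n):
        if st[i,4]>100:
            q=W[l==i];r=cv2.minAreaRect((q[:,:2]*1000).astype(np.float32));print(lo,st[i],np.median(q,0).round(4),np.round(r[0],1),np.round(r[1],1),round(r[2],2),(Rm.T@(q.mean(0)-s["position"])).round(4))
E
```

```text
[0.4641452  0.02640655 0.31547264] [ 2.06788059e-02  9.99782607e-01 -5.13054836e-04 -2.61964013e-03] 0.4602250928207616 [-0.01115028 -0.66351986  0.12897547] [-5.3e-03 -9.0e-04 -1.0e+00]
0.06 [281 255  25  28 546] [0.5213 0.0015 0.0647] [522.7   1.9] [20.4 24.4] 84.16 [-0.0597 -0.0221  0.2507]
0.06 [344 256  15  27 268] [0.5245 0.0515 0.0646] [525.6  51. ] [24.2 11.5] 3.13 [-0.0607  0.0279  0.2507]
0.06 [155 268  54   4 191] [ 0.5201 -0.0957  0.0627] [520.1 -95.9] [45.9  3. ] 87.64 [-0.0623 -0.1193  0.2528]
0.06 [118 271  24   8 109] [ 0.5219 -0.1399  0.0652] [ 521.9 -140.2] [ 1.6 16.6] 0.98 [-0.0659 -0.1633  0.2501]
0.074 [114 280  19  18 171] [ 0.5247 -0.1425  0.0773] [ 525.3 -143. ] [ 9.6 20.6] 42.78 [-0.0698 -0.1653  0.2383]
0.074 [249 342 142   7 658] [0.5881 0.0153 0.0805] [587.9  21.6] [123.7   6.3] 88.15 [-0.1254 -0.0023  0.2343]
0.047 [ 243  219  164   89 7424] [0.5079 0.0282 0.0502] [527.8  28.5] [143.1  87.1] 87.32 [-0.0563  0.0053  0.265 ]
0.047 [161 260  79   9 277] [ 0.5204 -0.0835  0.0501] [521.4 -83.8] [69.6  4.8] 82.9 [-0.0634 -0.1072  0.2652]
```

View pics/w2.png

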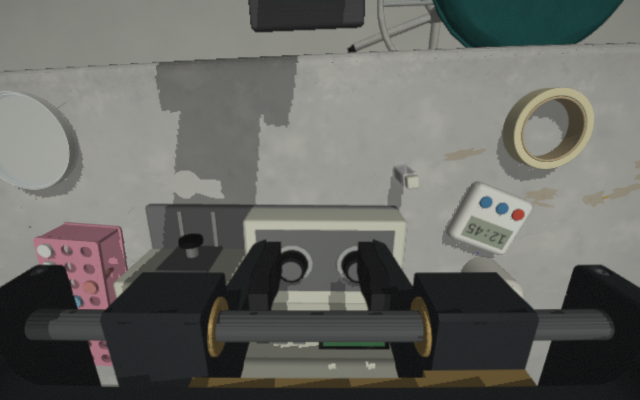

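The wrist view shows the slide home, with the knob at (190,242) and the plate against the chamber. The buttons at (293,265) and (352,265) sit under the fingers. I'll check the finger tip geometry in the tool frame.

```bash
python3 - <<'E'
from h import *
s=arm.state();W=np.load("w2.npz")["W"];Rm=R.from_quat(s["ee_rot"]).as_matrix()
L=(W-s["position"])@Rm
for z0,z1 in((.15,.157),(.157,.162),(.162,.17)):
  for sg in(-1,1):
    m=(L[...,2]>z0)&(L[...,2]<z1)&(sg*L[...,1]>0)&(abs(L[...,0])<.03)&(abs(L[...,1])<.07);q=L[m]
    if len(q):print(z0,sg,len(q),np.percentile(q,[2,50,98],axis=0).round(4).tolist())
mid=np.array([.524,.0287,.065]);print(Rm.T@(mid-s["position"]))
E
```

```text
0.15 -1 281 [[-0.0077, -0.0325, 0.1501], [0.0085, -0.0241, 0.1533], [0.0102, -0.0188, 0.1568]]
0.15 1 280 [[-0.0078, 0.021, 0.1501], [0.0085, 0.0258, 0.1533], [0.0102, 0.0348, 0.1568]]
0.157 -1 165 [[-0.0082, -0.032, 0.1571], [0.0084, -0.0231, 0.1592], [0.0102, -0.0189, 0.1618]]
0.157 1 170 [[-0.0072, 0.021, 0.1571], [0.0085, 0.026, 0.1594], [0.0103, 0.0343, 0.1619]]
0.162 -1 129 [[-0.0089, -0.0303, 0.1621], [0.0083, -0.0221, 0.1641], [0.01, -0.0188, 0.1668]]
0.162 1 115 [[-0.0084, 0.0211, 0.1621], [0.0083, 0.0247, 0.1642], [0.0102, 0.0328, 0.1667]]
[-0.0611324   0.00595244  0.25014336]
```

Emit:
drive_tool(steps=[{"tx":-0.7,"ty":0.16,"tz":0,"turn":0},{"tx":-0.7,"ty":0,"tz":0,"turn":0},{"tx":-0.67,"ty":0,"tz":0.5,"turn":0},{"tx":0,"ty":0,"tz":0.7,"turn":0},{"tx":0,"ty":0,"tz":0.6,"turn":0},{"tx":0,"ty":0,"tz":0.3,"turn":0},{"tx":0,"ty":0,"tz":0,"turn":0},{"tx":0,"ty":0,"tz":0,"turn":0}], fingers=0.066)

```text
t: 8.75
position: [0.526, 0.0285, 0.253]
ee_rot: [0.021, 1.0, -0.0, -0.002]
wrist_force: [-0.2, -0.1, 0.0]
width: 0.532
gripper_force: 0.0
```

```bash
python3 - <<'E'
from h import *
s=arm.state();Rm=R.from_quat(s["ee_rot"]).as_matrix();print(s["position"],s["ee_rot"],s["width"],s["wrist_force"]);print(Rm.round(4))
print("mid err tool",Rm.T@(np.array([.523,.0275,.065])-s["position"])-[0,0,.166])
c=camera("scene");cv2.imwrite("pics/s3.png",cv2.resize(c["pixels"][150:280,260:420],None,fx=4.5,fy=4.5,interpolation=cv2.INTER_CUBIC))
E
```

```text
[0.52598953 0.02848625 0.25296681] [ 2.12321662e-02  9.99771772e-01 -2.19006905e-04 -2.35622759e-03] 0.5318468350532286 [-0.24224108 -0.12498677  0.047435  ]
[[-9.991e-01  4.250e-02 -4.700e-03]
 [ 4.250e-02  9.991e-01 -3.000e-04]
 [ 4.700e-03 -5.000e-04 -1.000e+00]]
mid err tool [ 0.0020611  -0.00101116  0.02197915]
```

View pics/s3.png

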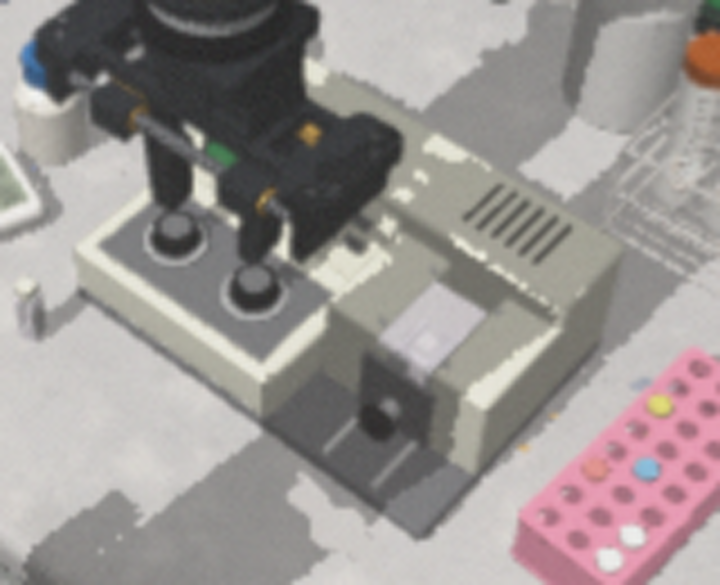

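The slide's plate is flush against the chamber with the knob at (380,420), and the tips hang above the two buttons at (175,230) and (253,285). I'll descend to just above them.

Emit:
drive_tool(steps=[{"tx":0.05,"ty":-0.02,"tz":0.3,"turn":0},{"tx":0,"ty":0,"tz":0.25,"turn":0},{"tx":0,"ty":0,"tz":0,"turn":0},{"tx":0,"ty":0,"tz":0,"turn":0}])

```text
t: 9.2
position: [0.5242, 0.0286, 0.236]
ee_rot: [0.021, 1.0, -0.0, -0.003]
wrist_force: [0.1, 0.1, -0.7]
width: 0.537
gripper_force: 0.0
```

Emit:
drive_tool(steps=[{"tx":0,"ty":0,"tz":0.2,"turn":0},{"tx":0,"ty":0,"tz":0.25,"turn":0},{"tx":0,"ty":0,"tz":0.1,"turn":0},{"tx":0,"ty":0,"tz":0,"turn":0}])

```text
t: 9.6
position: [0.5241, 0.0292, 0.225]
ee_rot: [0.021, 1.0, -0.001, 0.0]
wrist_force: [-10.9, -2.8, 55.7]
width: 0.532
gripper_force: 28.2
```

Both buttons are bottomed at TCP z = 0.225. I'll ease the force a little and hold.

Emit:
drive_tool(steps=[{"tx":0,"ty":0,"tz":-0.08,"turn":0},{"tx":0,"ty":0,"tz":0,"turn":0},{"tx":0,"ty":0,"tz":0,"turn":0},{"tx":0,"ty":0,"tz":0,"turn":0}])

```text
t: 10.0
position: [0.5243, 0.0289, 0.2252]
ee_rot: [0.021, 1.0, -0.001, -0.001]
wrist_force: [-5.9, -2.2, 33.8]
width: 0.534
gripper_force: 17.0
```

```bash
python3 - <<'E'
from h import *
s=arm.state();print(s["position"],s["wrist_force"],s["ft_torque"],R.from_quat(s["ee_rot"]).as_matrix()[2].round(4))
E
```

```text
[0.52431476 0.02892454 0.22518766] [-5.92361758 -2.22147044 33.81493731] [-0.25792278  1.29738144 -0.01111606] [ 0.0013 -0.0013 -1.    ]
```

Emit:
drive_tool(steps=[{"tx":0,"ty":0,"tz":0,"turn":0},{"tx":0,"ty":0,"tz":0,"turn":0},{"tx":0,"ty":0,"tz":0,"turn":0},{"tx":0,"ty":0,"tz":0,"turn":0},{"tx":0,"ty":0,"tz":0,"turn":0},{"tx":0,"ty":0,"tz":0,"turn":0},{"tx":0,"ty":0,"tz":0,"turn":0},{"tx":0,"ty":0,"tz":0,"turn":0},{"tx":0,"ty":0,"tz":0,"turn":0},{"tx":0,"ty":0,"tz":0,"turn":0},{"tx":0,"ty":0,"tz":0,"turn":0},{"tx":0,"ty":0,"tz":0,"turn":0}])

```text
t: 11.2
position: [0.5243, 0.0289, 0.2252]
ee_rot: [0.021, 1.0, -0.001, -0.001]
wrist_force: [-6.2, -1.6, 33.9]
width: 0.537
gripper_force: 17.0
```

Emit:
drive_tool(steps=[{"tx":0,"ty":0,"tz":0,"turn":0},{"tx":0,"ty":0,"tz":0,"turn":0},{"tx":0,"ty":0,"tz":0,"turn":0},{"tx":0,"ty":0,"tz":0,"turn":0},{"tx":0,"ty":0,"tz":0,"turn":0},{"tx":0,"ty":0,"tz":0,"turn":0},{"tx":0,"ty":0,"tz":0,"turn":0},{"tx":0,"ty":0,"tz":0,"turn":0},{"tx":0,"ty":0,"tz":0,"turn":0},{"tx":0,"ty":0,"tz":0,"turn":0},{"tx":0,"ty":0,"tz":0,"turn":0},{"tx":0,"ty":0,"tz":0,"turn":0}])

```text
t: 12.4
position: [0.5243, 0.0289, 0.2252]
ee_rot: [0.021, 1.0, -0.001, -0.001]
wrist_force: [-6.4, -2.3, 34.1]
width: 0.536
gripper_force: 17.0
```

Emit:
drive_tool(steps=[{"tx":0,"ty":0,"tz":0,"turn":0},{"tx":0,"ty":0,"tz":0,"turn":0},{"tx":0,"ty":0,"tz":0,"turn":0},{"tx":0,"ty":0,"tz":0,"turn":0},{"tx":0,"ty":0,"tz":0,"turn":0},{"tx":0,"ty":0,"tz":0,"turn":0},{"tx":0,"ty":0,"tz":0,"turn":0},{"tx":0,"ty":0,"tz":0,"turn":0},{"tx":0,"ty":0,"tz":0,"turn":0},{"tx":0,"ty":0,"tz":0,"turn":0},{"tx":0,"ty":0,"tz":0,"turn":0},{"tx":0,"ty":0,"tz":0,"turn":0}])

```text
t: 13.6
position: [0.5243, 0.0289, 0.2252]
ee_rot: [0.021, 1.0, -0.001, -0.001]
wrist_force: [-5.8, -2.9, 33.7]
width: 0.53
gripper_force: 17.0
```

Emit:
drive_tool(steps=[{"tx":0,"ty":0,"tz":-0.4,"turn":0},{"tx":0,"ty":0,"tz":-0.7,"turn":0},{"tx":0,"ty":0,"tz":-0.9,"turn":0},{"tx":0,"ty":0,"tz":-0.9,"turn":0},{"tx":0,"ty":0,"tz":-0.6,"turn":0},{"tx":0,"ty":0,"tz":-0.3,"turn":0},{"tx":0,"ty":0,"tz":0,"turn":0},{"tx":0,"ty":0,"tz":0,"turn":0}])

```text
t: 14.4
position: [0.5245, 0.0283, 0.3352]
ee_rot: [0.021, 1.0, -0.0, -0.003]
wrist_force: [1.0, -0.2, -0.9]
width: 0.534
gripper_force: 0.0
```

```bash
python3 - <<'E'
from h import *
s=arm.state();print(s["t"],s["position"],s["wrist_force"])
c=camera("scene");cv2.imwrite("pics/s4.png",cv2.resize(c["pixels"][130:330,220:460],None,fx=3,fy=3,interpolation=cv2.INTER_CUBIC))
E
```

```text
14.4 [0.52453733 0.02827053 0.33524052] [ 1.03993063 -0.20711725 -0.94526561]
```

View pics/s4.png

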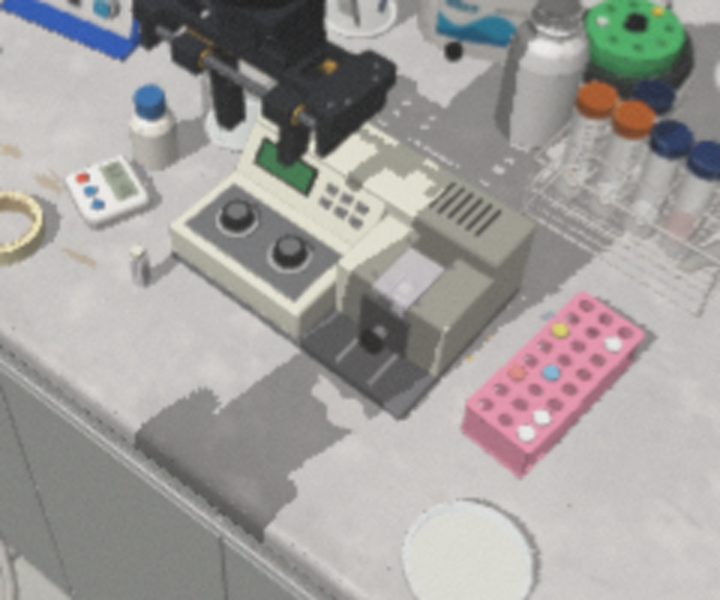

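The gripper is clear, both buttons are up at (238,213) and (290,250), the slide is shut at (375,340), and the bystanders are where they were.

```bash
python3 -c "
from station import arm
print(arm.sign_off())"
```

```text
the job is handed in; nothing more can be done
None
```

The slide was pushed home against its stop, then both pulse buttons were pressed fully down together, held for about 4 s and released; the arm is clear, the bystanders look unmoved, and the job was handed in at about 14.5 s.

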